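Lock the drilling index head with its index pin

TASK

Lock the drilling index head: stand the long index pin from the pin stand in the head's guide hole, turn the clamp knob slowly until one of the hidden holes in the collar comes under the pin and it drops in, then press the pin past its spring catch until its head is fully home on the guide block. Do it by feel and never force the pin, neither by pushing it hard nor by turning on against it once it has dropped. Leave the two shorter pins in the stand.

Things in the scene. Friction and masses are not known exactly. Their poses are not given: they have to be found in the camera images.
- index_head: Round grey index head, 176 mm across, fixed to the bench; origin on its axis at bench level, z up. 66 mm from the axis, toward its own -x, sits the steel guide block (30 x 30 mm, top 66 mm above the bench) with the guide hole. On the axis a spindle rises with a faceplate (80 mm across, 72 mm high) and the clamp knob. Pin and head may press on each other with at most 30 N.
- guide_mouth (a point): Centre of the guide hole's mouth, in the top face of the guide block. The hole is 11.5 mm in diameter, upright, 22 mm long, and fixed on the index head. Axes as the index head's (x points to the head's axis).
- knob_centre (a point): Point on the head's axis at mid-height of the clamp knob, 140 mm above the bench. The knob is round, knurled, 50 mm in diameter, from 128 to 152 mm high; grip it at any angle. It turns both ways about the vertical against about 0.07 N m of friction (a light grip will do), stays where it is left, and turns the collar one to one.
- pin_stand: Wooden stand, 160 x 44 x 34 mm, fixed on the bench; origin at the centre of its underside; three pockets 50 mm apart along its x axis, each 11.5 mm wide and 26 mm deep.
- index_pin_head (a point): Centre of the head of the index pin: upright steel pin, 55 g, shank 10 mm in diameter and 58 mm long, its last 4 mm tapered to 5 mm, round knurled head 22 mm in diameter, 16 mm high. z points up; the tip is 66 mm below. It stands in any of the three pockets, 20 mm taller than the other pins. When home this point is 8 mm above the guide mouth.
- index_pin: The index pin itself; origin at the centre of its tip, z up toward its head.
- dowel_a_head (a point): Centre of the head of a shorter dowel pin (shank 38 mm, same head), to stay in the stand.
- dowel_b_head (a point): Centre of the head of the other shorter dowel pin, to stay in the stand.
- collar (a point): Centre of the hidden index collar's upper face, 23 mm below the guide mouth; fixed axes of the head. The flat collar turns with the knob and has four 12.5 mm through holes a quarter turn apart, 66 mm from the axis; their angle is unknown and none is under the guide at first. A pin let down in the guide rests on it, the underside of its head 35 mm above the guide block.
- catch (a point): Sprung ball inside the base, 43 mm below the guide mouth. Once a collar hole comes under the pin, the pin falls about 20 mm by its own weight, blocks the knob and rests on this ball, 12 to 16 mm short of home; pushing it past the ball and home takes 4 to 11 N. Turned fast, the hole passes by under the pin.

How it is judged (in metres and radians):
At the end, for the whole second after the job is handed in: The index pin stands upright (within 0.08 rad) in the guide hole, through the collar, at rest, with its head down on the guide block (within 2.5 mm of home) and within 4 mm of the guide hole's centre (z of index_pin_head in the frame of guide_mouth below 0.0105 m and horizontal distance between index_pin_head and guide_mouth below 0.004 m and angle between index_pin_head's own z axis and vertical below 0.08 rad and linear speed of index_pin below 0.01 m/s); the robot touches nothing.
It fails at once if the pin is forced: more than 30 N between index pin and index head (contact force between index_pin and index_head above 30 N).
It fails at once if a shorter pin is taken out of the stand or knocked about (distance of any of dowel_a_head, dowel_b_head from where it was at the start of the episode above 0.02 m).
It also fails if it takes over 67 s, if anything falls off the work surface, if the arm or the gripper's body presses on something with over 40 N, if the wrist force passes 120 N, or if a joint passes its speed limit or range.

ROBOT

A 6-joint arm with a two-finger parallel gripper is mounted at the origin on a cart in front of the work surface, level with it; the furniture and walls round the work are solid. World frame = base frame: x ahead of the robot, y to its left, z up, the work surface at z = 0. Lengths are in m, angles in degrees, forces in N, time in s.
With the tool pointing down it reaches from about 0.425 to 0.95 m from the base axis. Payload 3.5 kg.
Tool frame: the origin (TCP) lies at the very end of the fingers, on their centre line; the grasp point (between the pads) lies behind it (ctrl.hold_point_z is the z of the grasp point in the tool frame, in m); z points along the fingers, y is the line along which they close (so a half turn about z gives the same grasp; the last joint's range is limited). The gripper opens to 85 mm and grips with 20 to 120 N. Pads are 22 mm wide; open, the fingers measure 114 mm over their backs; the gripper's body (76 mm by 85 mm) begins 54 mm behind the grasp point. The pads swing forward as they close: fully open they stand 13 mm farther back than shut.
Start: joints at [54.717, 16.404, 90.338, -0, 73.258, -8.594], TCP at [0.303, 0.603, 0.196] pointing down, gripper open.
Joint ranges: [-158.93, 158.93], [-51.34, 127.21], [12.03, 142.37], [-87.48, 267.48], [13.55, 161.25], [-162.69, 162.69]. Speed limits (degrees/s): [159.86, 159.86, 180, 180, 180, 180].

INTERFACE

Orientations are given as [roll, pitch, yaw] about the fixed x, y, z axes, in that order (R = Rz(yaw) Ry(pitch) Rx(roll)).
In Python, from plant import ctrl gives the robot as it stands. The module is installed in compiled form; this text tells all that it offers.
- The arm moves only by the tool drive_tool, never from a script. Its argument "commands" is a list of rows, each a list of 3 entries, a list of its own where there are three numbers: the finger opening in mm, from 0 to 85.4, then the shift along the world's x, y, z in mm, then the turn about the world's z in units of 6 degrees (1.0 is 6 degrees). A call has 1 to 8 rows; each row shifts and turns the commanded pose from where the row before left it; what a row does not reach is not made up. A row lasts 1/12 s, in which the tool goes at most 41.7 mm and 7.16 degrees, less where a joint would pass 70% of its speed; a pose out of reach is approached as far as the arm can. A call with a gripper value outside its range is refused whole. The fingers move at their own pace and stop on an object; "newtons" is the grip in N (left out, the last holds). Time passes only in rows, so rows that do not move let the fingers close. It gives the time, the measured TCP pose, the force, the opening and the grip force at its end, in the units of the state.
- ctrl.get_state(): the state, without advancing time (a new reading comes with each control period).
- ctrl.get_image(name): name is "scene" or "top" or "wrist"; returns (picture, depth): 400x640x3 uint8, red, green, blue; 400x640 float32, m along the optical axis (not along the pixel's ray), 0 where there is no reading.
- ctrl.camera_model(name): a dict with "mtx" (3x3 intrinsics, pixels), "T" (4x4, takes a point from camera to world coordinates). Camera axes: x right, y down, z forward; pixel columns grow to the right and rows downward; lengths in m; the calibration is good to about 2 mm. A picture is of the moment at which its call begins: read the wrist's pose just before it. camera_model takes no time and is no camera call; for the wrist camera it gives the pose at the moment of the call.
- ctrl.finish_job(): hands the job in; it is judged then, once.
The state is a dict: "time": time; "joints": joint angles; "qvel": joint speeds; "tau": joint torques, N m; "tool_pos": TCP position; "ee_rot": TCP orientation; "force": force on the tool from outside, world axes, zero at the start; "moment": the same for the moment, N m; "opening": finger opening in m; "grip_force": force on a finger pad.
Only numpy, scipy, OpenCV 4.12 (cv2) and the standard library are available. Lean on these libraries where they do the work, as an engineer would, in place of code of your own. Each camera call takes 0.05 s, during which the arm holds its last target. There are 200 camera calls.

## Working session

There is one attempt and no reset: what is moved stays moved. The work goes in short steps, Python scripts to look and compute and a tool call to move; the robot and the scene stay as the last step left them, time stands still between calls to the robot, and variables do not carry over. Pictures are saved under pics/ and viewed, at most 10 in all, crops included, and the job is handed in when it is done.

Besides the shell and the picture viewer there is one more tool, called as name([rows], argument=value, ...), one row to a line, values as JSON. drive_tool: Moves the arm, as the interface text tells. Its arguments: {"type":"object","properties":{"commands":{"type":"array","items":{"type":"array"}},"newtons":{"type":"number"}},"required":["commands"]}

```bash
mkdir -p pics
python3 - <<'E'
from plant import ctrl
import cv2,numpy as np
print(ctrl.get_state(), ctrl.hold_point_z)
for n in("top","scene"):
    im,d=ctrl.get_image(n); m=ctrl.camera_model(n); np.savez(f"{n}.npz",im=im,d=d,mtx=m["mtx"],T=m["T"])
    cv2.imwrite(f"pics/{n}.png",im[:,:,::-1]); print(n,m["mtx"].tolist(),np.round(m["T"],3).tolist())
E
```

```text
{'time': 0.0, 'joints': array([ 5.47169987e+01,  1.64534773e+01,  9.04239579e+01,  1.18272221e-03,
        7.32579943e+01, -8.59516170e+00]), 'qvel': array([ 0.01939774, -0.09239257, -0.05470586,  0.01944096,  0.15104275,
        0.02916529]), 'tau': array([-1.50781369e-03, -4.06004190e+01, -2.92617667e+01, -2.91580191e-04,
        6.00867206e-03, -6.51954863e-06]), 'tool_pos': array([0.30270437, 0.6024872 , 0.19493598]), 'ee_rot': array([-1.79866261e+02, -2.13592518e-02,  1.53311793e+02]), 'force': array([-0.30825156,  0.00560976, -0.23328497]), 'moment': array([-0.0087709 ,  0.01927681, -0.01003267]), 'grip_force': 0.0, 'opening': 0.08559561792594121} -0.0187
top [[449.5497036995599, 0.0, 321.2878584318993], [0.0, 449.5497036995599, 204.30315143423846], [0.0, 0.0, 1.0]] [[0.001, -0.986, 0.167, 0.346], [-0.999, -0.009, -0.043, 0.129], [0.044, -0.167, -0.985, 0.944], [0.0, 0.0, 0.0, 1.0]]
scene [[364.8642018354068, 0.0, 316.01957556156145], [0.0, 364.8642018354068, 203.54065547679028], [0.0, 0.0, 1.0]] [[0.586, -0.606, 0.538, 0.037], [-0.811, -0.44, 0.387, -0.226], [0.002, -0.663, -0.749, 0.731], [0.0, 0.0, 0.0, 1.0]]
```

View pics/top.png

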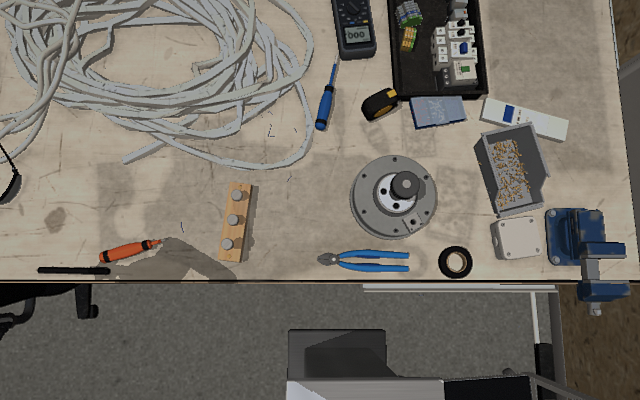

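View pics/scene.png

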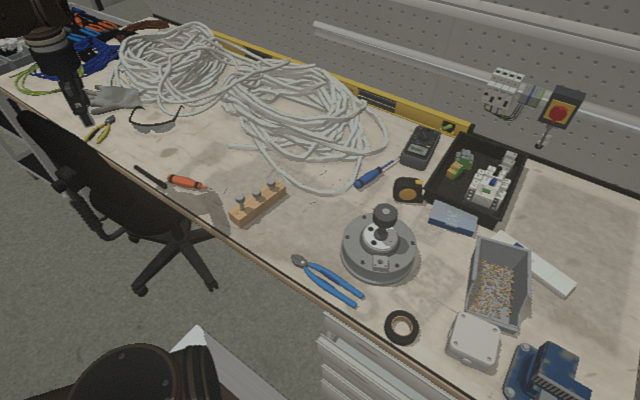

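The top view shows the stand at about (236,222) with pin heads at (237,196), (233,219) and (227,244). The index head is at (395,197), its knob at (405,184), and the guide block near (412,222). Next I'll use depth to measure them.

```bash
cat > h.py <<'E'
import numpy as np,cv2
def load(n):
    z=np.load(n+".npz"); return z["im"],z["d"],z["mtx"],z["T"]
def cloud(d,K,T):
    v,u=np.mgrid[:d.shape[0],:d.shape[1]]
    p=np.stack([(u-K[0,2])/K[0,0]*d,(v-K[1,2])/K[1,1]*d,d],-1)
    return p@T[:3,:3].T+T[:3,3]
def ray(u,v,K,T,z):
    r=T[:3,:3]@np.array([(u-K[0,2])/K[0,0],(v-K[1,2])/K[1,1],1]); c=T[:3,3]
    return c+r*(z-c[2])/r[2]
def blobs(mask,P,amin=15):
    n,l,s,c=cv2.connectedComponentsWithStats(mask.astype(np.uint8))
    for i in range(1,n):
        if s[i,4]>=amin:
            q=P[l==i]; print(s[i,4],c[i].round(1),"mean",q.mean(0).round(4),"min",q.min(0).round(3),"max",q.max(0).round(3))
E
python3 - <<'E'
from h import *
for n in("top","scene"):
    im,d,K,T=load(n); P=cloud(d,K,T); z=P[...,2]; x,y=P[...,0],P[...,1]
    st=(d>0)&(x>.2)&(x<.55)&(y>.2)&(y<.5)
    print(n,"pins"); blobs(st&(z>.042)&(z<.12),P,8)
    print("stand"); blobs(st&(z>.028)&(z<.038),P,30)
    hd=(d>0)&(x>.2)&(x<.6)&(y>-.25)&(y<.15)
    print("knob"); blobs(hd&(z>.143)&(z<.16),P)
    print("block+"); blobs(hd&(z>.061)&(z<.0675),P)
    print("plate"); blobs(hd&(z>.0675)&(z<.076),P)
    for lo in np.arange(.03,.07,.005): print(round(lo,3),(hd&(z>lo)&(z<lo+.005)).sum(),end=" ")
im=cv2.resize(load("top")[0][140:270,340:450],None,fx=4,fy=4,interpolation=2);
im2=cv2.resize(load("scene")[0][180:300,330:430],None,fx=4,fy=4,interpolation=2)
c=np.zeros((520,840,3),np.uint8); c[:,:440]=im; c[:480,440:]=im2
cv2.imwrite("pics/crop1.png",cv2.resize(c,(800,495))[:,:,::-1])
E
```

```text
top pins
114 [236.4 195.1] mean [0.5129 0.2591 0.0601] min [0.503 0.249 0.047] max [0.525 0.27  0.066]
113 [232.6 219.6] mean [0.4636 0.265  0.0607] min [0.453 0.255 0.049] max [0.475 0.276 0.065]
120 [226.9 243.8] mean [0.4145 0.2711 0.0805] min [0.404 0.261 0.068] max [0.426 0.283 0.085]
stand
1391 [234.8 222.1] mean [0.4626 0.2644 0.0335] min [0.384 0.234 0.028] max [0.545 0.298 0.038]
knob
616 [405.4 184.5] mean [ 0.5178 -0.0584  0.1534] min [ 0.494 -0.084  0.143] max [ 0.544 -0.034  0.158]
block+
180 [412.8 222. ] mean [ 0.4608 -0.0917  0.0654] min [ 0.443 -0.11   0.061] max [ 0.481 -0.072  0.067]
plate
622 [391.8 196.9] mean [ 0.5101 -0.0496  0.0712] min [ 0.48  -0.097  0.068] max [ 0.558 -0.02   0.076]
0.03 23 0.035 16 0.04 2 0.045 436 0.05 2750 0.055 363 0.06 95 0.065 360 0.07 468 scene pins
75 [271.1 182.4] mean [0.5117 0.2595 0.0575] min [0.503 0.25  0.045] max [0.525 0.273 0.063]
77 [256.7 192.6] mean [0.4623 0.2649 0.058 ] min [0.453 0.255 0.046] max [0.474 0.277 0.064]
103 [240.4 199.3] mean [0.4127 0.2708 0.0732] min [0.403 0.262 0.042] max [0.426 0.283 0.084]
stand
712 [255.9 201. ] mean [0.4556 0.2646 0.0333] min [0.383 0.237 0.028] max [0.547 0.3   0.038]
knob
411 [385.5 213.1] mean [ 0.5157 -0.0588  0.1524] min [ 0.494 -0.083  0.143] max [ 0.544 -0.032  0.156]
block+
90 [376.5 246.7] mean [ 0.4905 -0.0642  0.0651] min [ 0.479 -0.096  0.061] max [ 0.512 -0.022  0.067]
157 [380.2 261.6] mean [ 0.4613 -0.0898  0.0652] min [ 0.442 -0.109  0.061] max [ 0.48  -0.071  0.067]
plate
540 [380.1 237.9] mean [ 0.5122 -0.0602  0.0709] min [ 0.48  -0.097  0.068] max [ 0.555 -0.018  0.076]
0.03 92 0.035 70 0.04 49 0.045 280 0.05 1744 0.055 239 0.06 121 0.065 300 0.07 410
```

View pics/crop1.png

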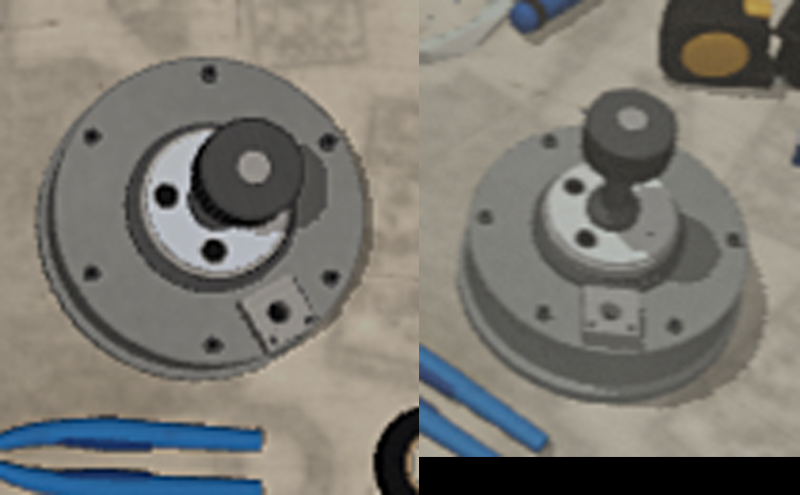

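The crop shows the guide hole at top-view pixel (413,222), with the knob above and to its left. The long pin, with its top at about 83 mm, stands in the pocket nearest the robot. I'll refine the hole position and compute the first move.

Run:
```python
from h import *
for n,(u0,v0),r in(("top",(413,222),6),("scene",(379,257),5)):
    im,d,K,T=load(n); P=cloud(d,K,T); z=P[...,2]
    g=im.mean(2); w=np.zeros_like(g); s=np.s_[v0-r:v0+r+1,u0-r:u0+r+1]
    sub=g[s]; w=np.clip(np.median(sub)-15-sub,0,None)
    v,u=np.mgrid[v0-r:v0+r+1,u0-r:u0+r+1]; 
    # keep the blob connected to the centre
    _,l=cv2.connectedComponents((w>0).astype(np.uint8)); k=l[np.unravel_index(np.argmax(w*np.exp(-((v-v0)**2+(u-u0)**2)/8)),w.shape)]; w=w*(l==k)
    c=(u*w).sum()/w.sum(),(v*w).sum()/w.sum(); hole=ray(*c,K,T,.066)
    def top(x,y,zt):
        m=(np.hypot(P[...,0]-x,P[...,1]-y)<.03)&(z>zt-.003)&(z<zt+.01)&(d>0)
        q=P[m]; (cx,cy),rr=cv2.minEnclosingCircle(q[:,:2].astype(np.float32)); return np.array([cx,cy]),rr,q.mean(0)
    print(n,c,"hole",hole.round(4)); 
    for a in((.414,.271,.082),(.518,-.058,.152)): print(top(*a))
```

```text
top (np.float64(412.4949103942652), np.float64(221.60143369175628)) hole [ 0.4615 -0.0909  0.066 ]
(array([0.4148483 , 0.27179572]), 0.011303480714559555, array([0.41424909, 0.27182743, 0.08139158]))
(array([ 0.51900214, -0.05926432]), 0.025555554777383804, array([ 0.51842496, -0.0588414 ,  0.15373962]))
scene (np.float64(379.3405725567621), np.float64(253.2346166502139)) hole [ 0.4784 -0.078   0.066 ]
(array([0.41551706, 0.27264804]), 0.01134458277374506, array([0.41469373, 0.27261018, 0.08143727]))
(array([ 0.51888913, -0.05732733]), 0.026065850630402565, array([ 0.51737586, -0.05827223,  0.15319302]))
```

drive_tool([
  [80,[12,-40,0],1],
  [80,[12,-40,0],1],
  [80,[12,-40,0],1],
  [80,[12,-40,0],0.3],
  [80,[12,-40,0],0],
  [80,[14,-40,0],0],
  [80,[13,-40,-20],0],
  [80,[14,-40,-20],0],
])

```text
time: 0.77
tool_pos: [0.4017, 0.2914, 0.1613]
ee_rot: [179.9, 0.2, 173.1]
force: [1.0, -0.3, -0.2]
opening: 0.0802
grip_force: 0.0
```

Run:
```python
from h import *
im,d,K,T=load("scene"); P=cloud(d,K,T)
for c in((380.4,261.4),(380,260.8)): print(ray(*c,K,T,.066).round(4))
```

```text
[ 0.4615 -0.0901  0.066 ]
[ 0.4623 -0.0887  0.066 ]
```

drive_tool([
  [60,[6,-6,-20],0],
  [50,[5,-5,-25],0],
  [45,[0,0,-25],0],
  [45,[0,0,-20],0],
  [45,[0,0,-9],0],
  [45,[0,0,0],0],
  [45,[0,0,0],0],
])

```text
time: 1.35
tool_pos: [0.4118, 0.282, 0.0617]
ee_rot: [-180.0, -0.0, 173.1]
force: [-0.1, 0.5, 1.2]
opening: 0.0453
grip_force: 0.0
```

drive_tool([
  [45,[3,-10,0],0],
  [45,[0,0,-5],0],
  [45,[0,0,0],0],
  [45,[0,0,0],0],
])

```text
time: 1.68
tool_pos: [0.4152, 0.2719, 0.0572]
ee_rot: [180.0, 0.0, 173.1]
force: [-0.1, 0.1, 0.0]
opening: 0.0449
grip_force: 0.0
```

Run:
```python
from plant import ctrl
import cv2
print(ctrl.get_state()["tool_pos"])
a,_=ctrl.get_image("wrist"); cv2.imwrite("pics/w1.png",a[:,:,::-1])
```

```text
[0.41520254 0.27185766 0.05718905]
```

View pics/w1.png

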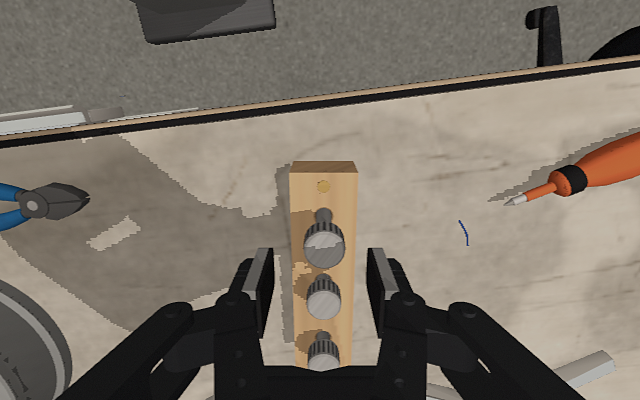

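The long pin's head is at (323,245), centred between the pads, with the dowels behind it. I'll close and lift.

drive_tool([
  [15,[0,0,0],0],
  [15,[0,0,0],0],
  [15,[0,0,0],0],
  [15,[0,0,0],0],
  [15,[0,0,0],0],
  [15,[0,0,0],0],
], newtons=40)

```text
time: 2.23
tool_pos: [0.4148, 0.2719, 0.0566]
ee_rot: [-180.0, -0.0, 173.1]
force: [0.1, -0.2, -0.4]
opening: 0.0151
grip_force: 0.0
```

drive_tool([
  [15,[0,0,10],0],
  [15,[0,0,20],0],
  [15,[0,0,25],0],
  [15,[0,0,25],0],
  [15,[0,0,20],0],
  [15,[0,0,0],0],
])

```text
time: 2.73
tool_pos: [0.418, 0.2732, 0.1628]
ee_rot: [179.7, 0.5, 173.1]
force: [0.8, -0.3, 0.2]
opening: 0.0149
grip_force: 0.0
```

Run:
```python
from plant import ctrl
import cv2
s=ctrl.get_state();print(s["tool_pos"],s["ee_rot"],s["opening"],s["force"])
a,_=ctrl.get_image("wrist"); b,_=ctrl.get_image("scene")
cv2.imwrite("pics/w2.png",cv2.hconcat([a[150:400,170:470],cv2.resize(b[100:225,180:330],None,fx=2,fy=2)])[:,:,::-1])
```

```text
[0.41804269 0.27323018 0.16280369] [179.71173213   0.52850775 173.11966568] 0.014885045804667875 [ 0.84134895 -0.3012845   0.24739071]
```

View pics/w2.png

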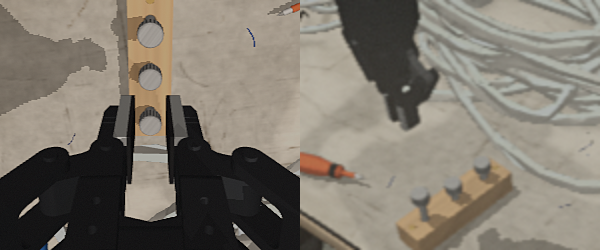

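The picture shows the pin still in its pocket, and the fingers closed on nothing. I'll check by projecting the TCP into the wrist view.

Run:
```python
from plant import ctrl
from h import *
s=ctrl.get_state(); m=ctrl.camera_model("wrist"); im,d=ctrl.get_image("wrist"); K,T=m["mtx"],m["T"]
print(s["tool_pos"],T.round(3).tolist())
def pr(p):
    q=np.linalg.inv(T)@np.r_[p,1]; return (K@q[:3]/q[2])[:2].round(1), q[2].round(3)
t=s["tool_pos"]
print("tcp",pr(t),"grasp",pr(t+[0,0,.0187]),"pin",pr([.4148,.2722,.082]))
P=cloud(d,K,T)
print("pins wrist"); blobs((d>0)&(P[...,2]>.045)&(P[...,2]<.1)&(abs(P[...,1]-.265)<.05)&(P[...,0]<.56)&(P[...,0]>.35),P)
# finger pixels
f=(d>0)&(d<.22); rows=np.where(f[:, 300:345].any(1))[0]; print(rows.min() if len(rows) else None)
q=P[(d>0)&(P[...,2]>.11)]; print("finger lowest",q[np.argsort(q[:,2])[:400]].mean(0), q[:,2].min())
```

```text
[0.41546152 0.27213819 0.1579939 ] [[0.12, 0.939, 0.322, 0.333], [0.993, -0.114, -0.038, 0.281], [0.001, 0.324, -0.946, 0.336], [0.0, 0.0, 0.0, 1.0]]
tcp (array([321.4, 231. ]), np.float64(0.195)) grasp (array([321.6, 245.7]), np.float64(0.177)) pin (array([320.9, 190.5]), np.float64(0.267))
pins wrist
639 [321.6 188.2] mean [0.4133 0.2729 0.0808] min [0.404 0.262 0.066] max [0.426 0.284 0.084]
533 [321.3 232.1] mean [0.4622 0.267  0.0602] min [0.453 0.256 0.047] max [0.475 0.278 0.064]
503 [321.2 277.7] mean [0.5111 0.261  0.0595] min [0.503 0.25  0.047] max [0.526 0.272 0.064]
245
finger lowest [0.4079465  0.27180081 0.19993885] 0.19355241644466367
```

Run:
```python
from plant import ctrl
from h import *
s=ctrl.get_state(); print(s["tool_pos"],s["opening"])
for n in("scene","top","wrist"):
    m=ctrl.camera_model(n); im,d=ctrl.get_image(n); P=cloud(d,m["mtx"],m["T"])
    k=(d>0)&(np.hypot(P[...,0]-.415,P[...,1]-.272)<.05)&(P[...,2]>.1)
    q=P[k]; print(n,len(q)); 
    if len(q):
        for i in np.argsort(q[:,2])[[0,5,20,60,150]]: print(q[i].round(4))
        print(q.min(0),q.max(0))
    if n=="wrist":
        for r in range(240,300,10): print(r,d[r,280:366:6].round(3))
```

```text
[0.41451529 0.27172381 0.15642833] 0.015024656375880421
scene 2643
[0.4103 0.2602 0.1902]
[0.4036 0.259  0.1929]
[0.405  0.2594 0.1974]
[0.4045 0.2841 0.2049]
[0.4014 0.2619 0.2214]
[0.37581797 0.22288246 0.19015841] [0.44812702 0.32117743 0.48962726]
top 6265
[0.4209 0.2283 0.2623]
[0.4146 0.2227 0.2798]
[0.381  0.2528 0.3268]
[0.3773 0.2637 0.3433]
[0.3788 0.2682 0.363 ]
[0.36760655 0.2220159  0.26225077] [0.45803927 0.32184205 0.49342643]
wrist 32831
[0.4043 0.264  0.1907]
[0.4089 0.2786 0.1916]
[0.4053 0.2847 0.1926]
[0.4151 0.2778 0.194 ]
[0.4043 0.2845 0.1964]
[0.3935395  0.225194   0.19067732] [0.43058911 0.32163411 0.28010557]
240 [0.368 0.369 0.367 0.368 0.331 0.33  0.3   0.299 0.3   0.299 0.33  0.368
 0.367 0.368 0.368]
250 [0.372 0.372 0.151 0.15  0.159 0.334 0.333 0.336 0.334 0.334 0.15  0.15
 0.371 0.37  0.373]
260 [0.15  0.149 0.142 0.141 0.159 0.338 0.338 0.338 0.338 0.338 0.142 0.14
 0.142 0.15  0.15 ]
270 [0.141 0.134 0.134 0.133 0.157 0.341 0.327 0.32  0.325 0.342 0.134 0.134
 0.133 0.141 0.142]
280 [0.135 0.127 0.127 0.127 0.158 0.346 0.315 0.313 0.313 0.345 0.126 0.126
 0.127 0.135 0.135]
290 [0.117 0.119 0.123 0.124 0.349 0.351 0.318 0.317 0.315 0.349 0.125 0.124
 0.118 0.117 0.116]
```

Both the scene and wrist depth put the real fingertips at z≈0.190, while the reported TCP is 0.156. So the tips sit about 34 mm above the reported TCP, which explains the miss. From here on I'll use tip z = reported z + 34 mm, and retry the grasp.

drive_tool([
  [45,[0,0,0],0],
  [45,[0,0,-25],0],
  [45,[0,0,-25],0],
  [45,[0,0,-25],0],
  [45,[0,0,-20],0],
  [45,[0,0,-4],0],
  [45,[0,0,0],0],
])

```text
time: 3.62
tool_pos: [0.4131, 0.2711, 0.0555]
ee_rot: [-179.9, -0.3, 173.1]
force: [0.6, -0.1, -0.1]
opening: 0.0447
grip_force: 0.0
```

drive_tool([
  [45,[0,0,-12],0],
  [45,[0,0,-12],0],
  [45,[0,0,-8],0],
  [45,[0,0,0],0],
  [45,[0,0,0],0],
])

```text
time: 4.03
tool_pos: [0.4152, 0.272, 0.0263]
ee_rot: [180.0, 0.0, 173.1]
force: [-0.8, -0.3, -0.5]
opening: 0.0451
grip_force: 0.0
```

drive_tool([
  [12,[0,0,-1],0],
  [12,[0,0,0],0],
  [12,[0,0,0],0],
  [12,[0,0,0],0],
  [12,[0,0,0],0],
], newtons=40)

```text
time: 4.45
tool_pos: [0.4157, 0.2723, 0.0256]
ee_rot: [179.9, 0.1, 173.1]
force: [-0.0, 0.5, 3.8]
opening: 0.0193
grip_force: 39.1
```

drive_tool([
  [12,[0,0,5],0],
  [12,[0,0,15],0],
  [12,[0,0,25],0],
  [12,[0,0,25],0],
  [12,[0,0,25],0],
  [12,[0,0,15],0],
  [12,[0,0,0],0],
  [12,[0,0,0],0],
])

```text
time: 5.12
tool_pos: [0.4149, 0.2718, 0.135]
ee_rot: [180.0, 0.1, 173.1]
force: [-0.2, -0.7, -1.2]
opening: 0.0191
grip_force: 39.5
```

Run:
```python
from plant import ctrl
from h import *
s=ctrl.get_state(); print(s["tool_pos"],s["ee_rot"],s["opening"],s["force"])
m=ctrl.camera_model("wrist"); a,d=ctrl.get_image("wrist"); b,db=ctrl.get_image("scene"); mb=ctrl.camera_model("scene")
np.savez("w3.npz",im=a,d=d,mtx=m["mtx"],T=m["T"]); np.savez("s3.npz",im=b,d=db,mtx=mb["mtx"],T=mb["T"])
cv2.imwrite("pics/w3.png",cv2.hconcat([a[150:400,170:470],cv2.resize(b[100:225,180:330],None,fx=2,fy=2)])[:,:,::-1])
```

```text
[0.41494951 0.27177872 0.13502247] [1.79986705e+02 6.12175438e-02 1.73115372e+02] 0.019050752691753672 [-0.15894993 -0.73168311 -1.19893894]
```

View pics/w3.png

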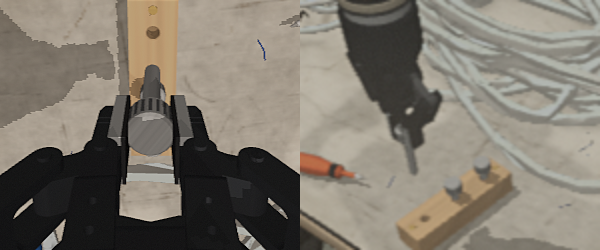

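The pin is held upright by its head, and both dowels are still in the stand. Next I'll carry it over the guide.

drive_tool([
  [12,[2,-15,0],0],
  [12,[5,-35,0],0],
  [12,[5,-38,0],0],
  [12,[5,-38,0],0],
  [12,[5,-38,0],0],
  [12,[5,-38,0],0],
  [12,[5,-38,0],0],
  [12,[5,-38,0],0],
])

```text
time: 5.88
tool_pos: [0.4503, -0.0076, 0.1326]
ee_rot: [180.0, -0.2, 173.1]
force: [0.7, -0.2, -1.1]
opening: 0.0193
grip_force: 39.5
```

drive_tool([
  [12,[5,-38,0],0],
  [12,[3,-25,0],0],
  [12,[2,-12,0],0],
  [12,[0,0,0],0],
  [12,[0,0,0],0],
  [12,[0,0,0],0],
])

```text
time: 6.38
tool_pos: [0.461, -0.0798, 0.1336]
ee_rot: [179.9, -0.1, 173.2]
force: [-0.1, 0.2, -0.7]
opening: 0.0189
grip_force: 39.5
```

drive_tool([
  [12,[1,-11,0],0],
  [12,[0,0,-15],0],
  [12,[0,0,-18],0],
  [12,[0,0,-4],0],
  [12,[0,0,0],0],
  [12,[0,0,0],0],
])

```text
time: 6.88
tool_pos: [0.4629, -0.0918, 0.0978]
ee_rot: [180.0, -0.0, 173.2]
force: [1.7, 0.5, -1.5]
opening: 0.0191
grip_force: 39.5
```

Run:
```python
from plant import ctrl
from h import *
s=ctrl.get_state(); print(s["tool_pos"],s["ee_rot"],s["force"])
out=[]
for n in("wrist","scene","top"):
    m=ctrl.camera_model(n); a,d=ctrl.get_image(n); P=cloud(d,m["mtx"],m["T"]); np.savez(n+"4.npz",im=a,d=d,mtx=m["mtx"],T=m["T"])
    K,T=m["mtx"],m["T"]; t=s["tool_pos"]
    k=(d>0)&(np.hypot(P[...,0]-t[0],P[...,1]-t[1])<.012)
    for lo in np.arange(.07,.14,.01):
        q=P[k&(P[...,2]>lo)&(P[...,2]<lo+.01)]
        if len(q)>5: print(n,lo.round(2),len(q),q.mean(0).round(4),np.ptp(q,0).round(3))
    c=np.linalg.inv(T)@np.r_[.4615,-.0905,.07,1]; u,v=(K@c[:3]/c[2])[:2].astype(int); print(n,u,v)
    if n!="top": out.append(cv2.resize(a[max(0,v-60):v+60,u-60:u+60],(400,400),interpolation=2) if v<340 else cv2.resize(a[280:400,u-60:u+60],(400,400)))
cv2.imwrite("pics/w4.png",cv2.hconcat(out)[:,:,::-1])
```

```text
[ 0.46289478 -0.09176311  0.09784737] [ 1.79998778e+02 -1.31357521e-02  1.73170125e+02] [ 1.67126103  0.4684967  -1.47092446]
wrist 0.08 52 [ 0.4585 -0.0912  0.0874] [0.005 0.009 0.006]
wrist 0.09 104 [ 0.4585 -0.0911  0.0953] [0.005 0.01  0.01 ]
wrist 0.1 122 [ 0.4585 -0.0914  0.1051] [0.005 0.009 0.01 ]
wrist 0.11 144 [ 0.4585 -0.0917  0.1152] [0.004 0.009 0.01 ]
wrist 0.12 103 [ 0.4582 -0.0917  0.1236] [0.004 0.009 0.008]
wrist 0.13 30 [ 0.4541 -0.0904  0.1388] [0.01  0.02  0.008]
wrist 0.14 347 [ 0.4531 -0.0897  0.1452] [0.008 0.019 0.01 ]
wrist 322 211
scene 0.08 10 [ 0.4598 -0.0918  0.0878] [0.004 0.009 0.005]
scene 0.09 12 [ 0.4594 -0.0916  0.0959] [0.005 0.007 0.01 ]
scene 0.1 14 [ 0.4597 -0.0913  0.1054] [0.005 0.01  0.009]
scene 0.11 13 [ 0.4592 -0.0922  0.1153] [0.004 0.009 0.007]
scene 0.12 14 [ 0.4592 -0.0925  0.1254] [0.006 0.008 0.008]
scene 0.14 26 [ 0.4536 -0.0908  0.145 ] [0.006 0.017 0.009]
scene 380 260
top 412 221
```

View pics/w4.png

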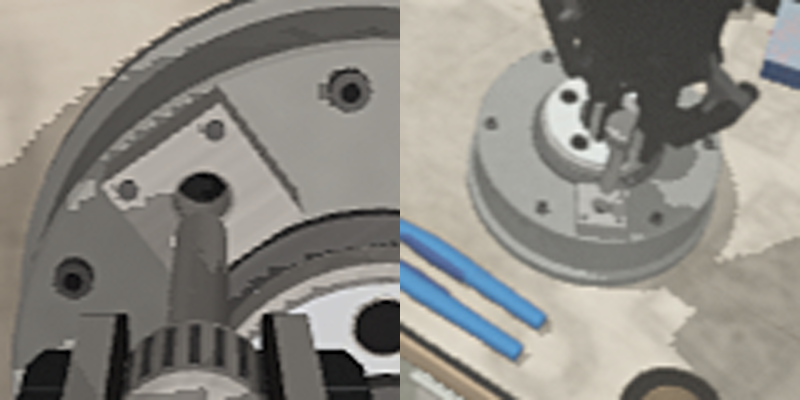

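The pin is upright above the guide block, with the hole's near rim visible at crop (203,170) and its sides at 178 and 232. I'll work out the remaining offset.

Run:
```python
from h import *
im,d,K,T=load("wrist4")
f=lambda x,y:(322-60+x*.3,211-60+y*.3)
for p in((205,170),(178,193),(232,193),(205,215)): print(p,ray(*f(*p),K,T,.066).round(4))
P=cloud(d,K,T); k=(d>0)&(np.hypot(P[...,0]-.4625,P[...,1]+.091)<.012)
for p in((203,235),(203,215),(203,205)):
    u,v=map(int,f(*p)); print(p,P[v,u].round(4))
```

```text
(205, 170) [ 0.4562 -0.0894  0.066 ]
(178, 193) [ 0.4606 -0.0956  0.066 ]
(232, 193) [ 0.4619 -0.0845  0.066 ]
(205, 215) [ 0.4661 -0.0906  0.066 ]
(203, 235) [ 0.4576 -0.0908  0.0954]
(203, 215) [ 0.4579 -0.0908  0.0851]
(203, 205) [ 0.468  -0.0918  0.0544]
```

drive_tool([
  [12,[-1,1,0],0],
  [12,[0,0,-5],0],
  [12,[0,0,-5],0],
  [12,[0,0,-3],0],
  [12,[0,0,0],0],
])

```text
time: 7.45
tool_pos: [0.461, -0.0908, 0.0834]
ee_rot: [180.0, -0.1, 173.1]
force: [-0.9, 0.2, -1.2]
opening: 0.0193
grip_force: 39.5
```

drive_tool([
  [12,[0,0,-1],0],
  [12,[0,0,-1],0],
  [12,[0,0,-1],0],
  [12,[0,0,-1],0],
  [12,[0,0,0],0],
])

```text
time: 7.87
tool_pos: [0.4618, -0.0911, 0.0805]
ee_rot: [180.0, -0.0, 173.1]
force: [0.4, 0.2, -0.5]
opening: 0.019
grip_force: 39.5
```

drive_tool([
  [12,[0,0,-1],0],
  [12,[0,0,-1],0],
  [12,[0,0,-1],0],
  [12,[0,0,-1],0],
  [12,[0,0,0],0],
])

```text
time: 8.28
tool_pos: [0.4618, -0.0911, 0.0764]
ee_rot: [-180.0, -0.0, 173.1]
force: [0.1, 0.7, -1.2]
opening: 0.0187
grip_force: 39.5
```

drive_tool([
  [12,[0,0,-1],0],
  [12,[0,0,-1],0],
  [12,[0,0,-1],0],
  [12,[0,0,-1],0],
  [12,[0,0,0],0],
])

```text
time: 8.7
tool_pos: [0.4617, -0.0911, 0.0724]
ee_rot: [180.0, -0.0, 173.1]
force: [0.6, 0.3, -1.9]
opening: 0.0192
grip_force: 39.5
```

drive_tool([
  [12,[0,0,-1.5],0],
  [12,[0,0,-1.5],0],
  [12,[0,0,-1.5],0],
  [12,[0,0,-1.5],0],
  [12,[0,0,0],0],
])

```text
time: 9.12
tool_pos: [0.4617, -0.0911, 0.0663]
ee_rot: [180.0, -0.0, 173.1]
force: [0.5, -0.1, -1.1]
opening: 0.0193
grip_force: 39.5
```

drive_tool([
  [12,[0,0,-1],0],
  [12,[0,0,-1],0],
  [12,[0,0,-1],0],
  [12,[0,0,-0.5],0],
  [12,[0,0,0],0],
])

```text
time: 9.53
tool_pos: [0.4618, -0.0911, 0.063]
ee_rot: [180.0, -0.0, 173.1]
force: [0.1, 0.7, -1.2]
opening: 0.0195
grip_force: 39.5
```

drive_tool([
  [40,[0,0,0],0],
  [40,[0,0,0],0],
  [40,[0,0,0],0],
  [40,[0,0,0],0],
  [40,[0,0,10],0],
  [40,[0,0,20],0],
  [40,[0,0,25],0],
  [40,[0,0,20],0],
])

```text
time: 10.2
tool_pos: [0.4621, -0.0913, 0.1403]
ee_rot: [-180.0, 0.1, 173.1]
force: [0.2, -0.0, 0.3]
opening: 0.0398
grip_force: 0.0
```

drive_tool([
  [85,[0,0,15],0],
  [85,[10,5,0],0],
  [85,[23,13,0],0],
  [85,[23,13,0],0],
  [85,[0,0,0],0],
  [85,[0,0,0],0],
])

```text
time: 10.7
tool_pos: [0.5184, -0.0592, 0.1524]
ee_rot: [180.0, -0.1, 173.2]
force: [-0.9, -0.2, -0.4]
opening: 0.0852
grip_force: 0.0
```

```bash
cat > pin.py <<'E'
from plant import ctrl
from h import *
import sys
s=ctrl.get_state(); print(s["tool_pos"],s["ee_rot"],s["opening"])
for n in("scene","wrist"):
    m=ctrl.camera_model(n); a,d=ctrl.get_image(n); K,T=m["mtx"],m["T"]; P=cloud(d,K,T)
    cv2.imwrite(f"pics/{n}_{s['time']:.2f}.png",a[:,:,::-1])
    k=(d>0)&(np.hypot(P[...,0]-.4615,P[...,1]+.0905)<.013)&(P[...,2]>.07)&(P[...,2]<.125)
    q=P[k]; print(n,len(q), q[:,2].max().round(4) if len(q) else None, q[q[:,2]>q[:,2].max()-.004].mean(0).round(4) if len(q) else "")
    k=(d>0)&(np.hypot(P[...,0]-.5185,P[...,1]+.0585)<.03)&(P[...,2]>.148)&(P[...,2]<.157)
    if k.sum()>20:
        q=P[k]; print(" knob",len(q),cv2.minEnclosingCircle(q[:,:2].astype(np.float32)),q.mean(0).round(4))
E
python3 pin.py
```

```text
[ 0.51835614 -0.05924977  0.15242628] [ 1.79987723e+02 -7.95692959e-02  1.73213632e+02] 0.08523826337815728
scene 148 0.1187 [ 0.4611 -0.092   0.1165]
 knob 376 ((0.5185965895652771, -0.05821286514401436), 0.025810997933149338) [ 0.5168 -0.0584  0.1531]
wrist 983 0.1195 [ 0.4618 -0.0931  0.1171]
 knob 5168 ((0.5196039080619812, -0.05893079563975334), 0.02560349740087986) [ 0.5175 -0.0586  0.154 ]
```

The pin is resting on the collar, with its head top at about 0.117 m. I'll lower over the knob and grip it lightly.

drive_tool([
  [85,[0.5,0.5,-10],0],
  [85,[0,0,-18],0],
  [85,[0,0,-18],0],
  [85,[0,0,-10],0],
  [85,[0,0,-2],0],
  [85,[0,0,0],0],
])

```text
time: 11.3
tool_pos: [0.5173, -0.0596, 0.094]
ee_rot: [180.0, -0.1, 173.1]
force: [0.0, -0.3, 0.4]
opening: 0.0848
grip_force: 0.0
```

drive_tool([
  [40,[0,0,0],0],
  [40,[0,0,0],0],
  [40,[0,0,0],0],
  [40,[0,0,0],0],
  [40,[0,0,0],0],
], newtons=20)

```text
time: 11.72
tool_pos: [0.5196, -0.0575, 0.0971]
ee_rot: [179.7, 0.1, 173.0]
force: [-0.6, 6.6, 4.8]
opening: 0.0491
grip_force: 21.9
```

drive_tool([
  [40,[0,1,0],0],
  [40,[0,0,0],-0.1],
  [40,[0,0,0],-0.1],
  [40,[0,0,0],-0.1],
  [40,[0,0,0],-0.1],
  [40,[0,0,0],-0.1],
  [40,[0,0,0],-0.1],
])

```text
time: 12.3
tool_pos: [0.5196, -0.0575, 0.0971]
ee_rot: [179.8, 0.1, 169.5]
force: [-0.9, 5.2, 5.7]
opening: 0.0488
grip_force: 22.2
```

```bash
python3 -c "
from plant import ctrl
s=ctrl.get_state();print(s['moment'],s['force'],s['joints'])"; python3 pin.py
```

```text
[1.26521212 0.00452458 0.10774106] [-0.8817915   5.19171732  5.71103495] [-17.54825626   3.21445904 116.44530237   0.2150056   60.22299087
 -97.10686315]
[ 0.51956111 -0.0575023   0.09710336] [1.79829084e+02 1.39289512e-01 1.69451813e+02] 0.048806312860343606
scene 131 0.1188 [ 0.462  -0.0935  0.1164]
 knob 335 ((0.5169182419776917, -0.05855748802423477), 0.029279040172696114) [ 0.5154 -0.0551  0.1533]
wrist 1741 0.1198 [ 0.4628 -0.0941  0.1171]
 knob 9670 ((0.5163046717643738, -0.05802590027451515), 0.02936435118317604) [ 0.5164 -0.0581  0.1539]
```

drive_tool([
  [40,[0,0,0],-0.12],
  [40,[0,0,0],-0.12],
  [40,[0,0,0],-0.12],
  [40,[0,0,0],-0.12],
  [40,[0,0,0],-0.12],
  [40,[0,0,0],-0.12],
  [40,[0,0,0],-0.12],
  [40,[0,0,0],-0.12],
])

```text
time: 13.07
tool_pos: [0.5196, -0.0575, 0.0971]
ee_rot: [179.8, 0.1, 163.7]
force: [-1.0, 4.6, 6.9]
opening: 0.0489
grip_force: 22.2
```

```bash
cat > chk.py <<'E'
from plant import ctrl
from h import *
s=ctrl.get_state(); m=ctrl.camera_model("wrist"); a,d=ctrl.get_image("wrist"); P=cloud(d,m["mtx"],m["T"])
k=(d>0)&(np.hypot(P[...,0]-.4615,P[...,1]+.0905)<.013)&(P[...,2]>.07)&(P[...,2]<.125)
q=P[k]; print(len(q),"pin top",q[:,2].max().round(4) if len(q) else None,"Mz",s["moment"][2].round(3),"yaw",s["ee_rot"][2].round(1),s["force"].round(1),"j6",s["joints"][5].round(0))
E
python3 chk.py
```

```text
1774 pin top 0.1193 Mz 0.105 yaw 163.7 [-1.   4.6  6.9] j6 -91.0
```

drive_tool([
  [40,[0,0,0],-0.12],
  [40,[0,0,0],-0.12],
  [40,[0,0,0],-0.12],
  [40,[0,0,0],-0.12],
  [40,[0,0,0],-0.12],
  [40,[0,0,0],-0.12],
  [40,[0,0,0],-0.12],
  [40,[0,0,0],-0.12],
])

```text
time: 13.78
tool_pos: [0.5196, -0.0574, 0.0971]
ee_rot: [179.8, 0.1, 157.9]
force: [-1.2, 4.6, 5.6]
opening: 0.0492
grip_force: 22.2
```

```bash
python3 chk.py
```

```text
1804 pin top 0.1197 Mz 0.143 yaw 157.9 [-1.2  4.6  5.6] j6 -86.0
```

drive_tool([
  [40,[0,0,0],-0.12],
  [40,[0,0,0],-0.12],
  [40,[0,0,0],-0.12],
  [40,[0,0,0],-0.12],
  [40,[0,0,0],-0.12],
  [40,[0,0,0],-0.12],
  [40,[0,0,0],-0.12],
  [40,[0,0,0],-0.12],
])

```text
time: 14.5
tool_pos: [0.5197, -0.0573, 0.0971]
ee_rot: [179.8, 0.1, 152.2]
force: [0.0, 6.0, 6.7]
opening: 0.049
grip_force: 22.1
```

```bash
python3 chk.py
```

```text
1794 pin top 0.1189 Mz 0.06 yaw 152.2 [0.  6.  6.7] j6 -80.0
```

drive_tool([
  [40,[0,0,0],-0.12],
  [40,[0,0,0],-0.12],
  [40,[0,0,0],-0.12],
  [40,[0,0,0],-0.12],
  [40,[0,0,0],-0.12],
  [40,[0,0,0],-0.12],
  [40,[0,0,0],-0.12],
  [40,[0,0,0],-0.12],
])

```text
time: 15.22
tool_pos: [0.5197, -0.0573, 0.0971]
ee_rot: [179.8, 0.1, 146.5]
force: [-0.5, 6.4, 5.7]
opening: 0.0489
grip_force: 22.8
```

```bash
python3 chk.py
```

```text
1412 pin top 0.0983 Mz 0.785 yaw 146.5 [-0.5  6.4  5.7] j6 -74.0
```

The pin has dropped: its top fell to 0.098 m and Mz rose to 0.8 N m. I'll turn back slightly to unload it, then release the knob.

drive_tool([
  [40,[0,0,0],0.1],
  [40,[0,0,0],0.1],
  [40,[0,0,0],0.1],
  [40,[0,0,0],0],
  [40,[0,0,0],0],
])

```text
time: 15.68
tool_pos: [0.5197, -0.0573, 0.0971]
ee_rot: [179.8, 0.1, 148.2]
force: [-1.1, 5.2, 6.5]
opening: 0.0493
grip_force: 22.1
```

```bash
python3 chk.py
```

```text
1420 pin top 0.0981 Mz 0.037 yaw 148.2 [-1.1  5.2  6.5] j6 -76.0
```

drive_tool([
  [85,[0,0,0],0],
  [85,[0,0,0],0],
  [85,[0,0,0],0],
  [85,[0,0,0],0],
  [85,[0,0,10],0],
  [85,[0,0,20],0],
  [85,[0,0,20],0],
  [85,[0,0,15],0],
])

```text
time: 16.4
tool_pos: [0.5189, -0.0591, 0.1623]
ee_rot: [180.0, 0.1, 148.3]
force: [-0.6, 0.9, 0.3]
opening: 0.0849
grip_force: 0.0
```

drive_tool([
  [0,[-20,-12,0],1],
  [0,[-20,-12,0],1],
  [0,[-15,-8,0],1],
  [0,[-6,-3,0],1],
  [0,[0,0,0],1],
  [0,[0,0,0],1],
  [0,[0,0,0],1],
  [0,[0,0,0],1],
])

```text
time: 17.07
tool_pos: [0.4573, -0.094, 0.1609]
ee_rot: [-180.0, 0.0, -163.5]
force: [-0.6, 0.2, -0.4]
opening: -0.0002
grip_force: 0.0
```

drive_tool([
  [0,[0,0,0],1],
  [0,[0,0,0],1],
  [0,[0,0,0],0.2],
  [0,[0,0,-10],0],
  [0,[0,0,0],0],
  [0,[0,0,0],0],
])

```text
time: 17.57
tool_pos: [0.4566, -0.0934, 0.1491]
ee_rot: [179.9, -0.1, -150.6]
force: [-0.6, -0.7, -0.3]
opening: -0.0004
grip_force: 0.0
```

```bash
python3 pin.py
python3 - <<'E'
from plant import ctrl
from h import *
m=ctrl.camera_model("scene"); im,d=ctrl.get_image("scene"); P=cloud(d,m["mtx"],m["T"]); t=ctrl.get_state()["tool_pos"]
q=P[(d>0)&(np.hypot(P[...,0]-t[0],P[...,1]-t[1])<.03)&(P[...,2]>.13)]; i=np.argsort(q[:,2])[:8]; print(q[i].round(4))
E
```

```text
[ 0.45659746 -0.09338631  0.14913624] [ 1.79902937e+02 -7.55912249e-02 -1.50621729e+02] -0.0004193258204378073
scene 113 0.0974 [ 0.4607 -0.0906  0.0952]
 knob 27 ((0.516845703125, -0.05706748738884926), 0.023509427905082703) [ 0.5109 -0.0549  0.1521]
wrist 744 0.0981 [ 0.4604 -0.0924  0.0958]
 knob 289 ((0.5297163724899292, -0.05340050533413887), 0.01313698012381792) [ 0.5305 -0.0533  0.1545]
[[ 0.4497 -0.1005  0.1876]
 [ 0.4472 -0.0976  0.1881]
 [ 0.4503 -0.1022  0.1882]
 [ 0.448  -0.0992  0.1885]
 [ 0.4464 -0.0937  0.1889]
 [ 0.4492 -0.09    0.1892]
 [ 0.4449 -0.0923  0.1894]
 [ 0.4465 -0.0914  0.1901]]
```

drive_tool([
  [0,[2,1,-15],0],
  [0,[0,0,-20],0],
  [0,[0,0,-20],0],
  [0,[0,0,-15],0],
  [0,[0,0,-5],0],
  [0,[0,0,0],0],
  [0,[0,0,0],0],
])

```text
time: 18.3
tool_pos: [0.4598, -0.0928, 0.0757]
ee_rot: [-180.0, 0.0, -150.5]
force: [-0.1, -0.4, 0.9]
opening: -0.0002
grip_force: 0.0
```

drive_tool([
  [0,[0,0,-2],0],
  [0,[0,0,-2],0],
  [0,[0,0,-1],0],
  [0,[0,0,0],0],
])

```text
time: 18.63
tool_pos: [0.4595, -0.0927, 0.0704]
ee_rot: [-180.0, 0.0, -150.5]
force: [0.3, 0.2, -0.9]
opening: 0.0001
grip_force: 0.0
```

drive_tool([
  [0,[0,0,-1],0],
  [0,[0,0,-1],0],
  [0,[0,0,-1],0],
  [0,[0,0,-1],0],
  [0,[0,0,-1],0],
  [0,[0,0,0],0],
])

```text
time: 19.13
tool_pos: [0.4591, -0.0925, 0.0648]
ee_rot: [180.0, -0.0, -150.5]
force: [0.1, -1.1, 0.3]
opening: -0.0
grip_force: 0.0
```

drive_tool([
  [0,[0,0,-1],0],
  [0,[0,0,-1],0],
  [0,[0,0,-1],0],
  [0,[0,0,0],0],
])

```text
time: 19.47
tool_pos: [0.4592, -0.0926, 0.0619]
ee_rot: [180.0, -0.0, -150.5]
force: [-0.3, 0.5, -0.8]
opening: 0.0004
grip_force: 0.0
```

drive_tool([
  [0,[0,0,-1],0],
  [0,[0,0,-1],0],
  [0,[0,0,-1],0],
  [0,[0,0,0],0],
])

```text
time: 19.8
tool_pos: [0.4601, -0.093, 0.0599]
ee_rot: [-179.9, 0.1, -150.5]
force: [-0.0, -0.1, 3.4]
opening: -0.0001
grip_force: 1.6
```

drive_tool([
  [0,[0,0,-1],0],
  [0,[0,0,-1],0],
  [0,[0,0,0],0],
])

```text
time: 20.05
tool_pos: [0.4593, -0.0926, 0.0571]
ee_rot: [-180.0, -0.0, -150.5]
force: [-0.4, -0.6, 3.2]
opening: -0.0002
grip_force: 1.5
```

Contact came at about 0.060. I'm pressing on in 1 mm steps.

drive_tool([
  [0,[0,0,-1],0],
  [0,[0,0,-1],0],
  [0,[0,0,-1],0],
  [0,[0,0,0],0],
])

```text
time: 20.38
tool_pos: [0.4593, -0.0926, 0.0539]
ee_rot: [180.0, -0.0, -150.5]
force: [0.6, 0.7, 3.2]
opening: -0.0001
grip_force: 1.4
```

drive_tool([
  [0,[0,0,-1],0],
  [0,[0,0,-1],0],
  [0,[0,0,0],0],
])

```text
time: 20.63
tool_pos: [0.4593, -0.0925, 0.0519]
ee_rot: [180.0, 0.0, -150.5]
force: [0.4, 0.6, 3.3]
opening: 0.0001
grip_force: 1.5
```

drive_tool([
  [0,[0,0,-1],0],
  [0,[0,0,-1],0],
  [0,[0,0,0],0],
])

```text
time: 20.88
tool_pos: [0.4595, -0.0926, 0.0501]
ee_rot: [-180.0, 0.0, -150.5]
force: [1.6, 0.9, 2.3]
opening: -0.0005
grip_force: 1.8
```

drive_tool([
  [0,[0,0,-1],0],
  [0,[0,0,-0.5],0],
  [0,[0,0,0],0],
])

```text
time: 21.13
tool_pos: [0.4597, -0.0926, 0.0488]
ee_rot: [-180.0, 0.0, -150.5]
force: [0.9, 0.6, 4.7]
opening: 0.0001
grip_force: 2.1
```

drive_tool([
  [0,[0,0,-0.5],0],
  [0,[0,0,-0.5],0],
  [0,[0,0,0],0],
])

```text
time: 21.38
tool_pos: [0.4597, -0.0926, 0.0478]
ee_rot: [-180.0, 0.0, -150.5]
force: [1.5, 1.3, 3.7]
opening: 0.0004
grip_force: 2.2
```

```bash
python3 pin.py
```

```text
[ 0.45971749 -0.09262535  0.04780775] [-1.79973018e+02  4.68710741e-02 -1.50536477e+02] 0.0003734518504972076
scene 75 0.1208 [ 0.4575 -0.0943  0.1199]
wrist 1075 0.1247 [ 0.4584 -0.0944  0.1214]
```

drive_tool([
  [0,[0,0,-0.5],0],
  [0,[0,0,-0.5],0],
  [0,[0,0,0],0],
])

```text
time: 21.73
tool_pos: [0.4599, -0.0927, 0.0474]
ee_rot: [-180.0, 0.0, -150.5]
force: [0.8, 1.2, 9.0]
opening: 0.0004
grip_force: 3.9
```

drive_tool([
  [0,[0,0,-0.5],0],
  [0,[0,0,-0.5],0],
  [0,[0,0,0],0],
])

```text
time: 21.98
tool_pos: [0.46, -0.0928, 0.0472]
ee_rot: [-180.0, 0.0, -150.5]
force: [-0.6, 1.3, 12.4]
opening: 0.0002
grip_force: 6.2
```

drive_tool([
  [0,[0,0,-0.5],0],
  [0,[0,0,0],0],
])

```text
time: 22.15
tool_pos: [0.4602, -0.0928, 0.0472]
ee_rot: [-180.0, 0.0, -150.5]
force: [-1.8, 1.8, 13.7]
opening: -0.0003
grip_force: 7.4
```

drive_tool([
  [0,[0,0,5],0],
  [0,[0,0,15],0],
  [0,[0,0,25],0],
  [0,[0,0,30],0],
  [0,[-20,-10,20],0],
  [0,[-20,-10,0],0],
  [0,[0,0,0],0],
])

```text
time: 22.73
tool_pos: [0.4166, -0.1133, 0.1398]
ee_rot: [180.0, -0.2, -150.6]
force: [-0.5, -0.4, -1.4]
opening: -0.0005
grip_force: 0.0
```

```bash
python3 pin.py
python3 - <<'E'
from plant import ctrl
from h import *
s=ctrl.get_state()
for n in("wrist","scene"):
    m=ctrl.camera_model(n); a,d=ctrl.get_image(n); K,T=m["mtx"],m["T"]; P=cloud(d,K,T)
    r=np.hypot(P[...,0]-.4615,P[...,1]+.0905); z=P[...,2]
    top=P[(d>0)&(r<.007)&(z>.07)]; blk=P[(d>0)&(r>.0125)&(r<.017)&(z>.06)&(z<.07)]
    print(n,"head top",np.median(top,0).round(4),"block",np.median(blk,0).round(4),len(blk))
    if n=="scene": o=cv2.resize(a[180:300,320:440],(480,480),interpolation=2)
cv2.imwrite("pics/end.png",o[:,:,::-1])
E
```

```text
[ 0.41657256 -0.1132545   0.13982699] [ 1.79956903e+02 -1.64037110e-01 -1.50578013e+02] -0.0005397643719261127
scene 100 0.0842 [ 0.4616 -0.0898  0.0818]
wrist 119 0.0823 [ 0.4575 -0.099   0.08  ]
 knob 106 ((0.4973762631416321, -0.06878377497196198), 0.005055264104157686) [ 0.4974 -0.069   0.1507]
wrist head top [nan nan nan] block [ 0.4517 -0.1003  0.0661] 280
scene head top [ 0.4618 -0.089   0.0828] block [ 0.4524 -0.0935  0.0651] 53
  return _methods._mean(a, axis=axis, dtype=dtype,
  ret = um.true_divide(
```

View pics/end.png

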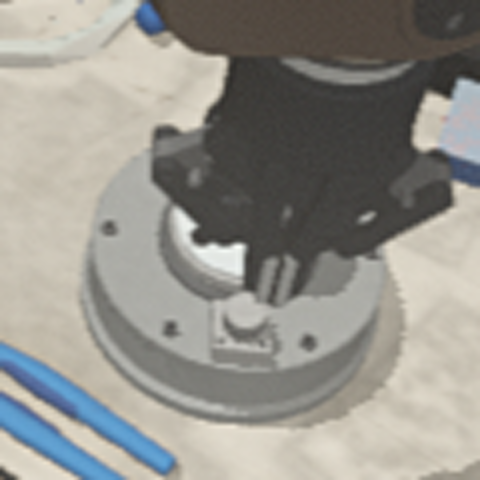

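The view shows the head seated on the guide block at (243,318). Its top measures 0.082–0.083 m (home is 0.082), it held 13.7 N without moving, and the gripper is clear.

```bash
python3 -c "
from plant import ctrl
print(ctrl.finish_job())"
```

```text
the job is handed in; nothing more can be done
None
```

The index pin is locked through the collar with its head down on the guide block, both dowels are still in the stand, and the job is handed in at about 23 s; the hand-in gave no verdict.

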